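# Set an eccentric guide roller to a gauge batten

### The job

Set the guide roller of the batten jig to the wooden gauge lying in it: turn the bar on top of the eccentric counter-clockwise until the roller just closes on the gauge where it lies against the fence, so that the gauge still slides but has no more than about 3 mm of play. Then draw the gauge along the lane towards the front lip, keeping it flat on the plate, until it rests against the lip clear of the roller, leaving the roller as set. Do not disturb the jar, the tape roll or the hammer.

Things in the scene. Friction and masses are not known exactly. Their poses are not given: they have to be found in the camera images.
- jig: Fixed aluminium plate 280 x 190 x 12 mm. Origin on the bench, +x along the lane away from the robot, +y left; plate spans x -145..135, y -110..80, top at height 12 mm. The lane runs between fence (+y side) and roller (-y side). At its robot end a low steel lip, 12 x 70 mm, stands 10 mm above the plate, inner face at x = -133.
- fence: Straight steel bar bolted on the plate along the lane, spanning x -110..120 mm, 22 mm high above the plate. Origin on its lane-side face at plate level (height 12 mm); x along the lane like the jig's, +y away from the lane. Where it is bolted across the jig varies by a few mm; it does not move.
- gauge_centre (a point): Centre of the gauge: loose waxed wooden batten 160 (its x, along lane) x 44 x 16 mm high, about 0.2 kg, lying flat in the lane a few mm off the fence, top at height 28 mm. It slides easily (friction about 0.3): shut fingertips pressing about 10 N on its nearer half draw it. When against the lip its centre is at jig x = -53 mm.
- roller_axis (a point): Point on the axis of the steel guide roller, height 25 mm. Roller radius 32 mm, heights 14 to 35 mm; it spins freely on the eccentric. Gap = distance across the lane from fence face to this axis, less 32 mm; play = gap less the gauge's 44 mm. So it touches a gauge lying on the fence when this axis is 76 mm from the fence face.
- bar_grip (a point): Point on the eccentric's upright turning axis, mid-height of the dark steel bar that turns it (61 mm), at jig x = 36, y = -48.8 mm. The level bar is 14 mm wide, 28 mm high (heights 47 to 75 mm), from 16 mm behind the axis to 76 mm ahead. Grip it across its width from above over the axis (roller top 12 mm below the bar) or push it near its tip.
- bar_tip (a point): End of the long side of that bar, 76 mm from the turning axis, in the middle of its height.
- cam (a joint): Turn of eccentric and bar, rad, 0 to 1.9, growing counter-clockwise from above, which closes the gap. In the jig frame the bar's long side points at angle (value - 2.87), the roller axis lies 14 mm from the turning axis at angle (value - 1.10). Starts slack; friction 0.12 N m keeps it where left. Near the right setting 0.1 rad changes the gap by about 1.4 mm.
- jar_centre (a point): Bystander: closed amber glass jar, 72 mm wide, 85 mm high, standing.
- tape_centre (a point): Bystander: roll of paper tape lying flat, 90 mm wide, 48 mm high.
- hammer: Bystander: hammer lying on the bench, handle along its x.
Things that resemble listed ones, but are neither listed nor needed, are in the scene too. What is shaped like the part that bears gauge_centre but green or yellow is not meant.

How it is judged (in metres and radians):
On the way:
1. the roller is set to the gauge (play between -1.2 and 3.3 mm) while the gauge still lies between the roller and the fence (y of roller_axis in the frame of fence between -0.0793 and -0.0748 m and x of gauge_centre in the frame of fence above 0 m), for 0.3 s.
At the end, for the whole second after the job is handed in: The roller leaves the 44 mm gauge a play between -1.2 mm (a light squeeze) and 3.3 mm; the gauge lies flat on the plate in the lane, within 8 mm of the front lip (centre 45 to 58 mm towards the robot from the jig's origin and 15 to 40 mm from the fence face), and the bar is still (y of roller_axis in the frame of fence between -0.0793 and -0.0748 m and x of gauge_centre in the frame of jig between -0.058 and -0.045 m and y of gauge_centre in the frame of fence between -0.04 and -0.015 m and height (world z) of gauge_centre below 0.023 m and angle between gauge_centre's own z axis and vertical below 0.08 rad and velocity of joint cam between -0.02 and 0.02 rad/s); the robot touches nothing.
It fails at once if the gauge is lifted or tipped off the plate (height (world z) of gauge_centre above 0.035 m or angle between gauge_centre's own z axis and vertical above 0.35 rad).
It fails at once if the jar, the tape roll or the hammer is moved by more than 30 mm (distance of any of jar_centre, tape_centre, hammer from where it was at the start of the episode above 0.03 m).
It also fails if it takes over 48 s, if anything falls off the work surface, if the arm or the gripper's body presses on something with over 40 N, if the wrist force passes 120 N, or if a joint passes its speed limit or range.

### The arm

A 6-joint arm with a two-finger parallel gripper is mounted at the origin on the work surface. World frame = base frame: x ahead of the robot, y to its left, z up, the work surface at z = 0. Lengths are in mm, angles in rad, forces in N, time in s.
With the tool pointing down it reaches from about 400 to 925 mm from the base axis. Payload 12.5 kg.
Tool frame: the origin (TCP) lies at the very end of the fingers, on their centre line; the grasp point (between the pads) lies 19 mm behind it; z points along the fingers, y is the line along which they close (so a half turn about z gives the same grasp; the last joint's range is limited). The gripper opens to 95 mm and grips with 3 to 60 N. Pads are 20 mm wide; open, the fingers measure 119 mm over their backs; the gripper's body (75 mm by 180 mm) begins 59 mm behind the grasp point.
Start: joints at [1.062, 0.491, 1.559, -0, 1.092, -0.106], TCP at [244.983, 575.005, 214.661] pointing down, gripper open.
Joint ranges: [-3.1, 3.1], [-0.84, 2.19], [0.05, 2.79], [-1.13, 4.28], [0.06, 2.93], [-2.69, 2.69]. Speed limits (rad/s): [2.22, 2.22, 2.79, 3.14, 3.14, 3.14].

### API

Orientations are given as [roll, pitch, yaw] about the fixed x, y, z axes, in that order (R = Rz(yaw) Ry(pitch) Rx(roll)).
In Python, from cell import state, imaging, env, spot_in, mark_of gives the robot as it stands. The module is installed in compiled form; this text tells all that it offers.
- The arm moves only by the tool step_arm, never from a script. Its argument "increments" is a list of rows, each an object with "slide": the shift along the tool's x, y, z in m, a list of three; "roll": the turn about the tool's z in rad. A call has 1 to 5 rows; each row is the pose to reach, as a shift and turn from the pose commanded when the call began, along the tool's axes at that moment; what a row does not reach only later rows make up. A row lasts 1/8 s, in which the tool goes at most 62.5 mm and 10.7 degrees, less where a joint would pass 70% of its speed; a pose out of reach is approached as far as the arm can. A call with a gripper value outside its range is refused whole. "fingers" is the opening, from 0 (shut) to 1 (fully open), set as the call begins (left out, the last holds). The fingers move at their own pace and stop on an object; the grip force is fixed at half the most. Time passes only in rows, so rows that repeat a pose let the fingers close. It gives the time, the measured TCP pose, the force, the opening and the grip force at its end, in the units of the state.
- state(): the state, without advancing time (a new reading comes with each control period).
- imaging.read_camera(name): name is "scene" or "side" or "wrist"; returns a dict with "color" (400x640x3 uint8, red, green, blue), "z_map" (400x640 float32, mm along the optical axis (not along the pixel's ray), 0 where there is no reading), "intrinsics" (3x3 intrinsics, pixels), "distortion" ([k1, k2, p1, p2, k3] as OpenCV has them; the pictures are not rectified), "camera_from_world" (4x4, takes a point from world to camera coordinates). Camera axes: x right, y up, looking along -z (the intrinsics and any distortion apply to the point x, -y, -z); pixel columns grow to the right and rows downward; lengths in mm; the calibration is good to about 2 mm. A picture is of the moment at which its call begins.
- env.job_done(): hands the job in; it is judged then, once.
Trained networks look in the newest picture that a camera, given by its name, has taken for a name from the list of things; names that differ only in an ending like _2 or _b are one class to them, and where a whole thing is asked for, a point or a joint stands for the part that bears it (a point fixed in the world has none). Each returns a list of dicts, best first, with "confidence" (0 to 1); they miss things now and then, are a little off and sometimes report something else, mostly with a low value. They report only what shows in the picture. A call takes as long as a camera call. They do not tell look-alikes from the thing itself.
- spot_in(camera, target): "bbox" ([left, top, right, bottom] in pixels, round what is visible of it).
- mark_of(camera, target): "uv" ([column, row] in pixels: a listed point, or the origin of a listed thing).
The state is a dict: "t": time; "joints": joint angles; "qvel": joint speeds; "tau": joint torques, N m; "eef_pos": TCP position; "tcp_rot": TCP orientation; "ft_force": force on the tool from outside, world axes, zero at the start; "moment": the same for the moment, N m; "opening": opening from 0.0 (shut) to 1.0 (fully open); "grip_force": force on a finger pad.
Only numpy, scipy, OpenCV 4.12 (cv2) and the standard library are available. Lean on these libraries where they do the work, as an engineer would, in place of code of your own. Each camera call takes 0.05 s, during which the arm holds its last target. There are 200 camera calls.

## Working session

There is one attempt and no reset: what is moved stays moved. The work goes in short steps, Python scripts to look and compute and a tool call to move; the robot and the scene stay as the last step left them, time stands still between calls to the robot, and variables do not carry over. Pictures are saved under pics/ and viewed, at most 10 in all, crops included, and the job is handed in when it is done.

Besides the shell and the picture viewer there is one more tool, called after "Call:" as name(argument=value, ...) on one line, values as JSON. step_arm: Moves the arm, as the interface text tells. Its arguments: {"type":"object","properties":{"increments":{"type":"array"},"fingers":{"type":"number"}},"required":["increments"]}

```bash
mkdir -p pics
cat > h.py <<'E'
import numpy as np, cv2
from cell import state, imaging, env, spot_in, mark_of
def ray(c,uv):
    K=c["intrinsics"];d=np.array(c["distortion"],float)
    p=cv2.undistortPoints(np.array([[uv]],float),np.array(K,float),d)[0,0]
    T=np.linalg.inv(c["camera_from_world"])
    v=T[:3,:3]@np.array([p[0],-p[1],-1.]); return T[:3,3],v
def at_z(c,uv,z):
    o,v=ray(c,uv); return o+v*(z-o[2])/v[2]
def depth_pt(c,uv):
    u,v=map(int,np.round(uv)); w=c["z_map"][max(v-1,0):v+2,max(u-1,0):u+2]; w=w[w>0]
    if not len(w): return None
    o,r=ray(c,uv); return o+r*np.median(w)
def proj(c,P):
    T=c["camera_from_world"];p=T[:3,:3]@np.array(P,float)+T[:3,3]
    q=np.array([[p[0],-p[1],-p[2]]]); return cv2.projectPoints(q,np.zeros(3),np.zeros(3),np.array(c["intrinsics"],float),np.array(c["distortion"],float))[0][0,0]
def tri(a,ua,b,ub):
    o1,v1=ray(a,ua);o2,v2=ray(b,ub)
    t=np.linalg.lstsq(np.stack([v1,-v2],1),o2-o1,rcond=None)[0]
    p,q=o1+v1*t[0],o2+v2*t[1]; return (p+q)/2,np.linalg.norm(p-q)
def save(c,n): cv2.imwrite("pics/"+n,c["color"][:,:,::-1])
E
python3 - <<'E'
from h import *
np.set_printoptions(precision=1,suppress=True)
print(state())
C={}
for n in("scene","side"):
    c=C[n]=imaging.read_camera(n); save(c,n+".png")
    print(n,np.linalg.inv(c["camera_from_world"])[:3,3])
    for t in("jig","fence","gauge_centre","roller_axis","bar_grip","bar_tip","jar_centre","tape_centre","hammer"):
        for m in mark_of(n,t)[:3]: print(t,np.array(m["uv"]),round(m["confidence"],2),depth_pt(c,m["uv"]))
cv2.imwrite("pics/both.png",np.vstack([C["scene"]["color"],C["side"]["color"]])[:,:,::-1])
E
```

```text
{'t': 0.0, 'joints': array([ 1.1,  0.5,  1.6, -0. ,  1.1, -0.1]), 'qvel': array([-0., -0.,  0.,  0., -0., -0.]), 'tau': array([ -0. , -61.3, -25.8,   0.1,   0. ,  -0. ]), 'eef_pos': array([244.9, 574.8, 214.1]), 'tcp_rot': array([-3.1, -0. ,  2.7]), 'ft_force': array([ 0.6, -0.9, -0.4]), 'moment': array([ 0., -0.,  0.]), 'grip_force': 0.0, 'opening': 0.9978174390934552}
scene [1310.4  115.4 1129.5]
jig [321.7 218.7] 0.56 [611.2  -0.1  28.2]
fence [332.4 214.1] 0.58 [590.9  25.9  25.2]
gauge_centre [199.9 275.2] 0.82 [ 815.2 -281.7   16.8]
gauge_centre [323.7 227.5] 0.78 [639.2   9.3  30.7]
gauge_centre [401.  269.3] 0.74 [726.  218.5  15.3]
roller_axis [303.  225.7] 0.75 [646.2 -44.2  38.8]
bar_grip [298.9 219.7] 0.79 [627.2 -58.5  35.4]
bar_tip [291.3 200.1] 0.9 [595.5 -82.2  76.1]
jar_centre [484.6 240.1] 0.59 [655.4 414.7  85. ]
tape_centre [476.9 189.9] 0.59 [437.3 423.6   1.3]
hammer [180.  189.9] 0.95 [ 566.5 -413.6   20.5]
hammer [292.8 200.2] 0.28 [593.5 -78.7  73.6]
side [ -75.1 -822.1  987.7]
jig [327.6 211.7] 0.84 [565.6 -20.6  27.7]
fence [321.7 209.4] 0.62 [559.1   1.8  25.9]
gauge_centre [336.2 200.7] 0.94 [622.3   3.4  26.6]
gauge_centre [306.7 303.4] 0.89 [ 304.7 -250.8   13.9]
gauge_centre [262.1 188.7] 0.73 [473.  228.1  15.5]
roller_axis [351.7 204.9] 0.64 [642.  -51.8  34.5]
bar_grip [349.7 199.8] 0.57 [636.1 -47.9  57.5]
bar_tip [345.7 214.4] 0.79 [576.7 -96.3  63.9]
jar_centre [270.2 145.2] 0.88 [616.4 385.5  52.5]
tape_centre [234.1 163.1] 0.73 [460.3 391.5  39.8]
hammer [419.6 296.7] 0.6 [ 548.9 -430.    19.3]
hammer [233.8 160.1] 0.42 [479.3 431.9  21.7]
```

View pics/scene.png

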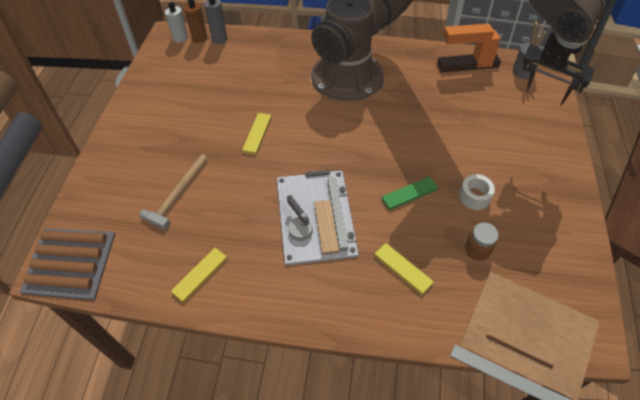

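View pics/side.png

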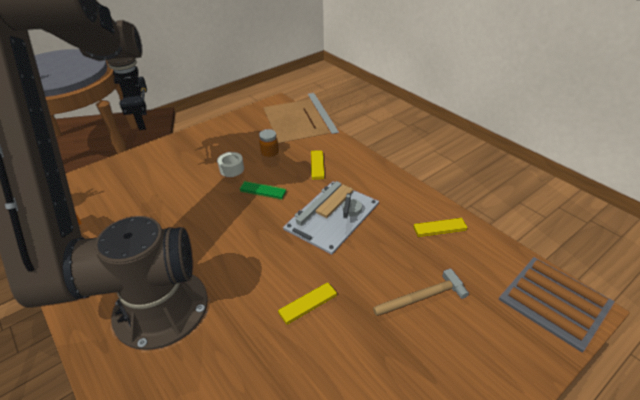

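The wooden gauge is at scene (326,227) and side (335,200), inside the jig. The look-alikes are yellow at scene (200,275), (403,269) and (257,134), and green at (410,194); none of them is meant. The bar points toward the robot at scene (297,208). I'll go above the jig and look from there.

```bash
cat >> h.py <<'E'
def go(P,yaw,n=None):
    """tool-frame shift & roll from measured pose to P,yaw"""
    s=state(); y=s["tcp_rot"][2]; d=np.array(P)-s["eef_pos"]
    c,k=np.cos(y),np.sin(y)
    r=-(yaw-y)
    print("shift m",np.round([(c*d[0]+k*d[1])/1e3,(k*d[0]-c*d[1])/1e3,-d[2]/1e3],4),"roll",round(r,4),"yaw0",round(y,4), "pos",s["eef_pos"],"rot",s["tcp_rot"])
E
python3 - <<'E'
from h import *
np.set_printoptions(precision=4,suppress=True)
go([520,-20,330],0.27)
c=imaging.read_camera("wrist");T=np.linalg.inv(c["camera_from_world"]);print(T,c["intrinsics"])
E
```

```text
shift m [-0.4863 -0.4396 -0.1154] roll 2.4688 yaw0 2.7388 pos [244.979  575.0073 214.6497] rot [ 3.1415 -0.      2.7388]
[[  0.3912  -0.8853  -0.2513 174.3139]
 [  0.9203   0.3761   0.1075 606.4476]
 [ -0.0006  -0.2733   0.9619 384.3671]
 [  0.       0.       0.       1.    ]] [[331.532    0.     320.6025]
 [  0.     331.532  199.3889]
 [  0.       0.       1.    ]]
```

Call:
step_arm(increments=[{"slide": [-0.486,-0.44,-0.115],"roll": 2.469},{"slide": [-0.486,-0.44,-0.115],"roll": 2.469},{"slide": [-0.486,-0.44,-0.115],"roll": 2.469},{"slide": [-0.486,-0.44,-0.115],"roll": 2.469},{"slide": [-0.486,-0.44,-0.115],"roll": 2.469}])

```text
t: 1.68
eef_pos: [374.4, 293.7, 269.2]
tcp_rot: [3.141, -0.0, 1.795]
ft_force: [0.2, -0.3, 0.1]
opening: 1.0
grip_force: 0.0
```

```bash
python3 -c "
from h import *
go([520,-20,330],0.27)"
```

```text
shift m [-0.3383  0.072  -0.0608] roll 1.5254 yaw0 1.7954 pos [374.42381359 293.74827021 269.20146035] rot [ 3.14089961e+00 -2.38719846e-04  1.79542339e+00]
```

Call:
step_arm(increments=[{"slide": [-0.338,0.072,-0.061],"roll": 1.525},{"slide": [-0.338,0.072,-0.061],"roll": 1.525},{"slide": [-0.338,0.072,-0.061],"roll": 1.525},{"slide": [-0.338,0.072,-0.061],"roll": 1.525},{"slide": [-0.338,0.072,-0.061],"roll": 1.525}])

```text
t: 2.3
eef_pos: [505.6, 15.1, 323.6]
tcp_rot: [3.141, -0.001, 0.857]
ft_force: [1.8, 0.4, 0.5]
opening: 1.0
grip_force: 0.0
```

```bash
python3 -c "
from h import *
go([520,-20,330],0.27)"
```

```text
shift m [-0.0171  0.0338 -0.0064] roll 0.5874 yaw0 0.8574 pos [505.64527975  15.09170461 323.59626387] rot [ 3.14107390e+00 -5.66537871e-04  8.57424317e-01]
```

Call:
step_arm(increments=[{"slide": [-0.017,0.034,-0.006],"roll": 0.587},{"slide": [-0.017,0.034,-0.006],"roll": 0.587},{"slide": [-0.017,0.034,-0.006],"roll": 0.587},{"slide": [-0.017,0.034,-0.006],"roll": 0.587},{"slide": [-0.017,0.034,-0.006],"roll": 0.587}])

```text
t: 2.92
eef_pos: [519.9, -17.8, 329.0]
tcp_rot: [-3.142, -0.0, 0.28]
ft_force: [-0.2, 0.2, 0.2]
opening: 0.999
grip_force: 0.0
```

```bash
cat > look.py <<'E'
from h import *
import sys
np.set_printoptions(precision=1,suppress=True)
c=imaging.read_camera("wrist"); save(c,sys.argv[1]); print(state()["t"])
np.savez("w_"+sys.argv[1]+".npz",**c)
for t in("jig","fence","gauge_centre","roller_axis","bar_grip","bar_tip"):
    z={"jig":0,"fence":12,"gauge_centre":20,"roller_axis":25,"bar_grip":61,"bar_tip":61}[t]
    for m in mark_of("wrist",t)[:2]: print(t,np.array(m["uv"]),round(m["confidence"],2),depth_pt(c,m["uv"]),at_z(c,m["uv"],z))
E
python3 look.py w1.png
```

```text
2.975
fence [300.2 112.8] 0.83 [577.   28.3  33.3] [576.3  29.3  12. ]
gauge_centre [149.8 139.9] 0.91 [479.9 226.1  15.7] [480.9 224.1  20. ]
gauge_centre [414.4 313.8] 0.81 [550.4 -33.1 423.8] [ 317.7 -237.2   20. ]
roller_axis [366.6  78.5] 0.8 [639.  -40.1  75.3] [644.4 -45.4  25. ]
roller_axis [367.1  83.9] 0.36 [633.3 -42.5  76.1] [638.1 -48.2  25. ]
bar_grip [360.7  84.5] 0.7 [630.6 -35.4  74.9] [631.8 -36.7  61. ]
bar_tip [387.2 140.4] 0.56 [576.4 -88.2  75. ] [575.9 -91.3  61. ]
```

View pics/w1.png

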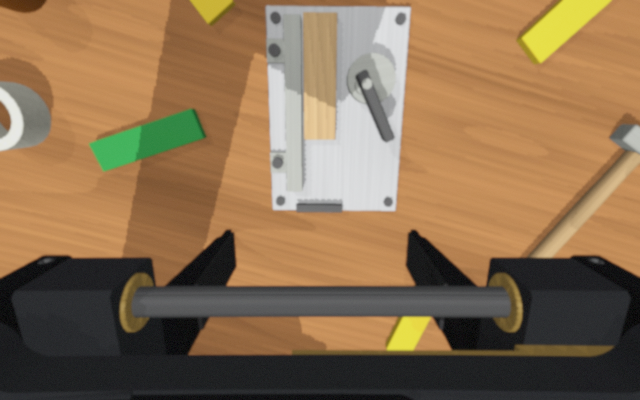

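The wrist view shows the jig at columns 266-411, rows 6-211. The fence is at column 293 with the gauge right of it at (320,75). The bar runs from (365,78) to (387,137). Next I'll measure these from depth.

```bash
cat > meas.py <<'E'
from h import *
np.set_printoptions(precision=2,suppress=True)
def cloud(c):
    K=np.array(c["intrinsics"],float);v,u=np.mgrid[0:400,0:640]
    p=cv2.undistortPoints(np.stack([u,v],-1).reshape(-1,1,2).astype(float),K,np.array(c["distortion"],float))[:,0]
    T=np.linalg.inv(c["camera_from_world"]);d=c["z_map"].reshape(-1,1)
    X=(np.hstack([p*[1,-1],-np.ones((len(p),1))])*d)@T[:3,:3].T+T[:3,3]
    X[d[:,0]==0]=np.nan
    return X.reshape(400,640,3)
def rect(P):
    (cx,cy),(w,h),a=cv2.minAreaRect(P.astype(np.float32)); return (cx,cy),(w,h),a
if __name__=="__main__":
    import sys
    c=dict(np.load(sys.argv[1])); X=cloud(c); im=c["color"].astype(int)
    Z=X[...,2]; roi=(X[...,0]>440)&(X[...,0]<760)&(abs(X[...,1])<170)&(np.mgrid[0:400,0:640][0]<225)
    sat=im.max(-1)-im.min(-1)
    m=roi&(abs(Z-12)<5)&(sat<30)
    print("plate n",m.sum(),"z",np.nanmedian(Z[m]),rect(X[m][:,:2]))
    hsv=cv2.cvtColor(c["color"],cv2.COLOR_RGB2HSV)
    g=roi&(abs(Z-28)<4)&(sat>45); n,l,st,_=cv2.connectedComponentsWithStats(g.astype(np.uint8))
    k=1+np.argmax(st[1:,4]);g=l==k; print("gauge",g.sum(),np.nanmedian(Z[g]),rect(X[g][:,:2]))
    f=roi&(abs(Z-34)<3)&(sat<35); n,l,st,_=cv2.connectedComponentsWithStats(f.astype(np.uint8))
    for k in 1+np.argsort(-st[1:,4])[:2]: q=l==k; print("z34",q.sum(),st[k],np.nanmedian(Z[q]),rect(X[q][:,:2]))
    b=roi&(abs(Z-75)<5); print("bar",b.sum(),np.nanmedian(Z[b]),rect(X[b][:,:2]),cv2.boxPoints(cv2.minAreaRect(X[b][:,:2].astype(np.float32))))
E
python3 meas.py w_w1.png.npz
```

```text
plate n 16368 z 11.731322405409372 ((585.4684448242188, -20.388870239257812), (281.0452575683594, 190.14691162109375), 15.580265998840332)
gauge 4001 27.651301742328542 ((626.5198974609375, 14.776969909667969), (156.69166564941406, 43.16345977783203), 15.573415756225586)
z34 2895 [ 283   14   19  178 2895] 33.63397962927047 ((579.0701293945312, 39.13191223144531), (229.5937042236328, 22.083396911621094), 15.585193634033203)
z34 1438 [ 347   53   48   51 1438] 34.684176483615374 ((645.1761474609375, -49.154754638671875), (61.67734909057617, 62.06475067138672), 19.759849548339844)
bar 877 74.59384009898986 ((611.2504272460938, -61.37991714477539), (92.23724365234375, 14.255132675170898), 41.8153190612793) [[572.13 -86.82]
 [581.63 -97.44]
 [650.37 -35.94]
 [640.87 -25.32]]
```

```bash
python3 -c "
from h import *
go([633.8,-41.7,110],0.73)"
```

```text
shift m [0.103  0.0542 0.2189] roll -0.4524 yaw0 0.2776 pos [519.90925416 -17.82277198 328.94479937] rot [-3.14151027e+00 -6.49751328e-05  2.77594792e-01]
```

Call:
step_arm(increments=[{"slide": [0.103,0.054,0.219],"roll": -0.452},{"slide": [0.103,0.054,0.219],"roll": -0.452},{"slide": [0.103,0.054,0.219],"roll": -0.452},{"slide": [0.103,0.054,0.219],"roll": -0.452},{"slide": [0.103,0.054,0.219],"roll": -0.452}], fingers=0.6)

```text
t: 3.9
eef_pos: [632.9, -41.7, 105.1]
tcp_rot: [-3.136, 0.005, 0.729]
ft_force: [-1.2, 0.4, 0.3]
opening: 0.608
grip_force: 0.0
```

```bash
python3 look.py w2.png
python3 - <<'E'
from meas import *
c=dict(np.load("w_w2.png.npz"));X=cloud(c)
b=(abs(X[...,2]-75)<4)&(np.hypot(X[...,0]-611,X[...,1]+61)<80); print(b.sum())
if b.sum()>10: print(rect(X[b][:,:2]),cv2.boxPoints(cv2.minAreaRect(X[b][:,:2].astype(np.float32))))
go([633.8,-41.7,52],0.73)
E
```

```text
3.95
gauge_centre [261.4 164.4] 0.94 [628.2  15.4  27.6] [626.3  15.5  20. ]
roller_axis [337.7 202.8] 0.84 [645.7 -46.1  34.5] [643.9 -48.4  25. ]
bar_grip [323.8 223.5] 0.7 [637.3 -39.3  75.2] [633.5 -42.8  61. ]
bar_tip [323.2 320.9] 0.96 [583.1 -87.5  74.7] [575.7 -94.2  61. ]
1921
((611.427001953125, -61.3881721496582), (91.99041748046875, 13.961318969726562), 41.886016845703125) [[572.52 -86.9 ]
 [581.85 -97.29]
 [650.33 -35.88]
 [641.01 -25.48]]
shift m [-0.   -0.    0.06] roll -0.001 yaw0 0.729 pos [633.99 -41.61 112.07] rot [ 3.14 -0.    0.73]
```

View pics/w2.png

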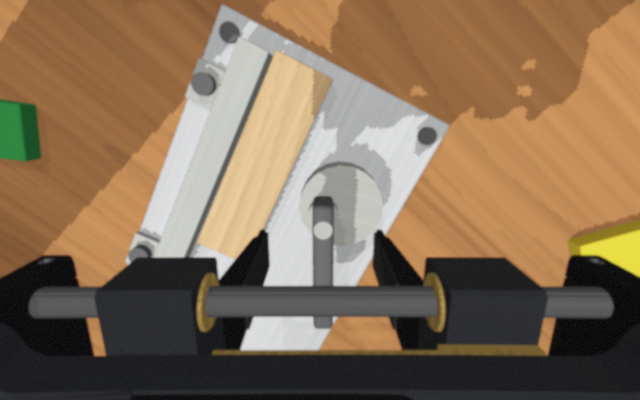

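The close view confirms the wooden gauge at (263,155), beside the fence. The bar, columns 313-333, is centred between the fingers. I'll descend and grip it over the axis.

Call:
step_arm(increments=[{"slide": [0,0,0.03],"roll": 0},{"slide": [0,0,0.058],"roll": 0},{"slide": [0,0,0.058],"roll": 0}])

```text
t: 4.62
eef_pos: [633.0, -41.5, 51.5]
tcp_rot: [-3.14, 0.001, 0.729]
ft_force: [0.4, 0.8, 0.1]
opening: 0.602
grip_force: 0.0
```

Call:
step_arm(increments=[{"slide": [0,0,0],"roll": 0},{"slide": [0,0,0],"roll": 0},{"slide": [0,0,0],"roll": 0},{"slide": [0,0,0],"roll": 0}], fingers=0)

```text
t: 5.12
eef_pos: [633.9, -41.7, 52.4]
tcp_rot: [3.141, -0.0, 0.729]
ft_force: [-0.2, -0.1, -0.2]
opening: 0.232
grip_force: 0.0
```

```bash
python3 -c "
from h import *
s=state();print(s['eef_pos'],s['tcp_rot'],s['ft_force'],s['moment'],s['opening'],s['grip_force'],s['t'])"
```

```text
[633.89596465 -41.68585342  52.37362507] [ 3.14116427e+00 -4.79268459e-04  7.28765754e-01] [-0.16616526 -0.10072303 -0.22622168] [-0.09965027  0.12965413  0.04016497] 0.23210996256988767 0.0 5.125
```

Still closing (the bar corresponds to an opening of about 0.15). I'll wait a moment longer.

Call:
step_arm(increments=[{"slide": [0,0,0],"roll": 0},{"slide": [0,0,0],"roll": 0},{"slide": [0,0,0],"roll": 0}])

```text
t: 5.5
eef_pos: [634.2, -42.1, 52.1]
tcp_rot: [3.141, -0.001, 0.729]
ft_force: [2.1, -5.2, 0.4]
opening: 0.141
grip_force: 30.0
```

```bash
cat > st.py <<'E'
from h import *
np.set_printoptions(precision=3,suppress=True)
s=state();print(s['eef_pos'],s['tcp_rot'],s['ft_force'],s['moment'],s['opening'],s['grip_force'],s['t'])
E
python3 st.py
```

```text
[634.197 -42.058  52.115] [ 3.141 -0.001  0.729] [ 2.135 -5.165  0.364] [-0.75  -0.289  0.101] 0.141484247060642 29.998534619808197 5.5
```

Call:
step_arm(increments=[{"slide": [0,0,0],"roll": -0.16},{"slide": [0,0,0],"roll": -0.32},{"slide": [0,0,0],"roll": -0.48},{"slide": [0,0,0],"roll": -0.64},{"slide": [0,0,0],"roll": -0.8}])

```text
t: 6.12
eef_pos: [633.5, -41.7, 52.1]
tcp_rot: [-3.141, -0.0, 1.534]
ft_force: [-1.2, -2.7, 4.0]
opening: 0.147
grip_force: 30.0
```

```bash
python3 st.py
```

```text
[633.51  -41.717  52.129] [-3.141 -0.     1.534] [-1.19  -2.653  3.996] [-0.562  0.267 -0.11 ] 0.14707862745415817 30.008718967437744 6.125
```

Call:
step_arm(increments=[{"slide": [0,0,0],"roll": -0.1},{"slide": [0,0,0],"roll": -0.2},{"slide": [0,0,0],"roll": -0.28},{"slide": [0,0,0],"roll": -0.34},{"slide": [0,0,0],"roll": -0.34}])

```text
t: 6.75
eef_pos: [633.2, -41.7, 52.1]
tcp_rot: [-3.141, -0.0, 1.869]
ft_force: [-3.3, -3.5, 5.7]
opening: 0.145
grip_force: 30.0
```

```bash
python3 st.py
```

```text
[633.219 -41.749  52.114] [-3.141 -0.     1.869] [-3.317 -3.474  5.721] [-0.637  0.711  0.139] 0.14470947384649516 29.998620450496674 6.75
```

Call:
step_arm(increments=[{"slide": [0,0,0],"roll": -0.03},{"slide": [0,0,0],"roll": -0.06},{"slide": [0,0,0],"roll": -0.06}])

```text
t: 7.12
eef_pos: [633.2, -41.8, 52.1]
tcp_rot: [-3.14, -0.0, 1.928]
ft_force: [-3.9, -3.3, 6.4]
opening: 0.145
grip_force: 30.0
```

```bash
python3 st.py
```

```text
[633.157 -41.784  52.105] [-3.14  -0.     1.928] [-3.901 -3.287  6.389] [-0.69   0.802  0.032] 0.1451056922420162 29.999028146266937 7.125
```

Call:
step_arm(increments=[{"slide": [0,0,0],"roll": -0.03},{"slide": [0,0,0],"roll": -0.06},{"slide": [0,0,0],"roll": -0.06}])

```text
t: 7.5
eef_pos: [633.1, -41.8, 52.1]
tcp_rot: [-3.14, -0.001, 1.988]
ft_force: [-4.2, -5.0, 6.2]
opening: 0.147
grip_force: 30.0
```

```bash
python3 st.py; python3 look.py w3.png
python3 - <<'E'
from meas import *
c=dict(np.load("w_w3.png.npz"));X=cloud(c);Z=X[...,2]
O=np.array([586.25,-4.6]);R=np.array([[.96326,.26858],[-.26858,.96326]])
J=(X[...,:2]-O)@R.T
np.save("J.npy",J)
im=c["color"].astype(int);sat=im.max(-1)-im.min(-1)
g=(abs(Z-28)<3)&(sat>45)&(abs(J[...,0]-30)<120)&(abs(J[...,1]-5)<50)
n,l,st,_=cv2.connectedComponentsWithStats(g.astype(np.uint8));g=l==1+np.argmax(st[1:,4])
print("gauge",g.sum(),rect(J[g]),np.percentile(J[g],[1,50,99],axis=0))
for lo,hi in((-15,20),(20,55),(55,90)):
    q=g&(J[...,0]>lo)&(J[...,0]<hi); print("gy",lo,np.percentile(J[q][:,1],[1,99]) if q.sum() else None)
f=(abs(Z-34)<3)&(sat<35)&(J[...,1]>25)&(J[...,1]<70)&(abs(J[...,0])<115);print("fence y",np.percentile(J[f][:,1],[1,50,99]))
r=(abs(Z-35)<2.5)&(sat<35)&(J[...,1]<-5)&(J[...,1]>-85)&(abs(J[...,0]-45)<50);P=J[r]
print("roller n",len(P),P.min(0),P.max(0))
if len(P)>20:
    h=cv2.convexHull(P.astype(np.float32))[:,0];print("hull",h, cv2.minEnclosingCircle(P.astype(np.float32)))
E
```

```text
[633.111 -41.805  52.101] [-3.14  -0.001  1.988] [-4.233 -5.008  6.199] [-0.708  0.798  0.025] 0.146594998809448 29.99940812587738 7.5
7.55
fence [280.6  90.5] 0.66 [579.2  27.9  33.1] [576.6  27.7  12. ]
gauge_centre [348. 141.] 0.74 [624.6  17.9  27.9] [625.5  17.4  20. ]
roller_axis [341.5 226.6] 0.88 [642.  -29.4  34.5] [644.  -32.3  25. ]
bar_grip [319.  256.7] 0.8 [630.  -35.2  74.6] [632.6 -41.2  61. ]
gauge 20457 ((43.76545333862305, 9.789596557617188), (159.3599395751953, 43.83911895751953), 0.3625143766403198) [[-34.02 -10.97]
 [ 41.96  11.14]
 [121.11  31.27]]
gy -15 [-11.21  31.02]
gy 20 [-11.23  31.25]
gy 55 [-10.76  31.41]
fence y [33.43 44.52 55.13]
roller n 4899 [ 17.09 -56.79] [ 80.79 -11.51]
hull [[ 80.79 -41.91]
 [ 78.83 -32.89]
 [ 76.69 -29.13]
 [ 73.54 -23.59]
 [ 72.42 -22.39]
 [ 66.32 -16.8 ]
 [ 61.97 -14.75]
 [ 58.72 -13.37]
 [ 57.32 -12.79]
 [ 55.4  -12.35]
 [ 49.23 -11.67]
 [ 46.5  -11.51]
 [ 40.62 -12.78]
 [ 36.79 -13.86]
 [ 29.18 -18.21]
 [ 28.67 -18.74]
 [ 24.54 -23.16]
 [ 22.44 -25.55]
 [ 19.67 -31.1 ]
 [ 18.71 -33.3 ]
 [ 18.26 -34.77]
 [ 17.95 -36.31]
 [ 17.41 -41.27]
 [ 17.09 -44.29]
 [ 17.46 -47.73]
 [ 17.56 -48.17]
 [ 18.84 -52.61]
 [ 59.09 -56.73]
 [ 61.06 -56.79]
 [ 67.78 -55.73]
 [ 78.52 -53.67]
 [ 79.   -52.47]
 [ 79.09 -52.14]
 [ 79.58 -49.52]] ((48.93714904785156, -43.09625244140625), 31.870664596557617)
```

View pics/w3.png

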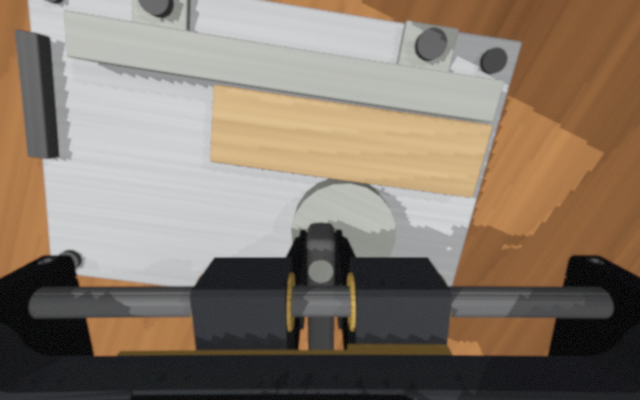

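The bar is upright at column 320 and the roller, at (343,220), sits at the gauge's edge. Measured roller axis is jig y ≈ -43.3 with the fence face at ≈33.2, so about -76.5 mm, or 0.5-1 mm of play. That is inside the window, so I'll release, lift, and draw the gauge.

Call:
step_arm(increments=[{"slide": [0,0,0],"roll": 0},{"slide": [0,0,0],"roll": 0},{"slide": [0,0,0],"roll": 0}], fingers=0.5)

```text
t: 8.22
eef_pos: [633.8, -41.5, 51.8]
tcp_rot: [3.142, -0.0, 1.988]
ft_force: [0.2, 0.2, -1.3]
opening: 0.406
grip_force: 0.0
```

Call:
step_arm(increments=[{"slide": [0,0,-0.03],"roll": 0},{"slide": [0,0,-0.06],"roll": 0},{"slide": [0,0,-0.06],"roll": 0},{"slide": [0,0,-0.06],"roll": 0}])

```text
t: 8.72
eef_pos: [633.4, -41.5, 111.2]
tcp_rot: [-3.141, -0.001, 1.989]
ft_force: [0.5, -0.3, -0.1]
opening: 0.503
grip_force: 0.0
```

```bash
cat > m2.py <<'E'
from meas import *
import sys
c=imaging.read_camera("wrist"); save(c,sys.argv[1]);X=cloud(c);Z=X[...,2]
O=np.array([586.25,-4.6]);R=np.array([[.96326,.26858],[-.26858,.96326]])
J=(X[...,:2]-O)@R.T
im=c["color"].astype(int);sat=im.max(-1)-im.min(-1)
g=(abs(Z-28)<3)&(sat>45)&(abs(J[...,0])<160)&(abs(J[...,1]-5)<50)
n,l,st,_=cv2.connectedComponentsWithStats(g.astype(np.uint8));g=l==1+np.argmax(st[1:,4])
print("gauge",g.sum(),np.nanmedian(Z[g]),rect(J[g]))
f=(abs(Z-34)<3)&(sat<35)&(J[...,1]>25)&(J[...,1]<70)&(abs(J[...,0])<115);print("fence y",np.percentile(J[f][:,1],[1,50,99]))
r=(abs(Z-35)<2.5)&(sat<35)&(J[...,1]<-5)&(J[...,1]>-85)&(abs(J[...,0]-45)<50);P=J[r]
print("roller",len(P),cv2.minEnclosingCircle(P.astype(np.float32)))
b=(abs(Z-75)<3)&(abs(J[...,0]-40)<40)&(J[...,1]<0)
if b.sum()>50: print("bar",rect(J[b]))
def jig(x,y,z): return list(O+np.array([x,y])@R)+[z]
go(jig(-6,10,45),1.843); print(state()["t"])
E
python3 m2.py w4.png; python3 st.py
```

```text
gauge 12263 27.701135793903006 ((43.56387710571289, 9.757747650146484), (159.00323486328125, 43.720882415771484), 0.32401058077812195)
fence y [33.32 44.39 55.12]
roller 3937 ((48.975337982177734, -43.62355422973633), 32.15680694580078)
bar ((39.96787643432617, -77.62627410888672), (13.793177604675293, 92.1811294555664), 8.02376651763916)
shift m [ 0.06 -0.03  0.07] roll 0.1457 yaw0 1.9887 pos [633.28 -41.55 110.91] rot [-3.14 -0.    1.99]
8.775
[633.282 -41.55  110.914] [-3.14  -0.001  1.989] [-0.402  1.05  -0.065] [-0.062  0.035 -0.056] 0.502981835264849 0.0 8.775
```

Call:
step_arm(increments=[{"slide": [0.06,-0.03,0],"roll": 0.146},{"slide": [0.06,-0.03,0],"roll": 0.146},{"slide": [0.06,-0.03,0],"roll": 0.146},{"slide": [0.06,-0.03,0.035],"roll": 0.146},{"slide": [0.06,-0.03,0.07],"roll": 0.146}], fingers=0)

```text
t: 9.4
eef_pos: [583.1, 0.2, 40.9]
tcp_rot: [3.14, 0.001, 1.843]
ft_force: [0.1, 0.5, -0.2]
opening: 0.039
grip_force: 0.0
```

Call:
step_arm(increments=[{"slide": [0,0,0],"roll": 0},{"slide": [0,0,0],"roll": 0}])

```text
t: 9.65
eef_pos: [582.8, 0.5, 42.6]
tcp_rot: [3.141, 0.0, 1.843]
ft_force: [-0.1, -0.3, 0.0]
opening: 0.005
grip_force: 0.0
```

```bash
python3 m2.py w5.png; python3 st.py
```

```text
gauge 15756 27.729855743151134 ((44.16351318359375, 10.287936210632324), (43.495361328125, 160.12376403808594), 89.98609161376953)
fence y [33.91 44.88 55.24]
roller 1102 ((60.38878631591797, -40.4752197265625), 29.3439998626709)
shift m [ 0. -0. -0.] roll -0.0002 yaw0 1.8428 pos [582.92   0.65  43.03] rot [3.14 0.   1.84]
9.7
[582.917   0.645  43.03 ] [3.14  0.001 1.843] [ 0.78  -0.789  0.492] [-0.061  0.088  0.009] 0.004367632183431134 0.0 9.7
```

Call:
step_arm(increments=[{"slide": [0,0,0.008],"roll": 0},{"slide": [0,0,0.013],"roll": 0},{"slide": [0,0,0.015],"roll": 0},{"slide": [0,0,0.015],"roll": 0}])

```text
t: 10.2
eef_pos: [582.0, 1.0, 28.3]
tcp_rot: [3.141, 0.0, 1.843]
ft_force: [-5.3, -1.0, 16.2]
opening: 0.007
grip_force: 8.2
```

Call:
step_arm(increments=[{"slide": [0,0,0.001],"roll": 0},{"slide": [0,0,0.001],"roll": 0},{"slide": [0,0,0.001],"roll": 0}])

```text
t: 10.58
eef_pos: [582.1, 1.0, 28.2]
tcp_rot: [3.14, 0.001, 1.843]
ft_force: [-8.6, 0.2, 27.2]
opening: 0.005
grip_force: 13.9
```

Call:
step_arm(increments=[{"slide": [0,-0.005,-0.001],"roll": 0},{"slide": [0,-0.015,-0.001],"roll": 0},{"slide": [0,-0.025,-0.001],"roll": 0},{"slide": [0,-0.035,-0.001],"roll": 0},{"slide": [0,-0.045,-0.001],"roll": 0}])

```text
t: 11.2
eef_pos: [540.4, -11.3, 28.3]
tcp_rot: [3.137, 0.002, 1.843]
ft_force: [3.8, 0.6, 9.4]
opening: 0.008
grip_force: 5.6
```

```bash
python3 m2.py w6.png; python3 st.py
```

```text
gauge 16492 27.72290421266291 ((0.47605133056640625, 9.669561386108398), (159.4539794921875, 44.230430603027344), 0.433912992477417)
fence y [33.81 45.03 55.37]
roller 3050 ((48.73508071899414, -42.7647705078125), 32.189537048339844)
shift m [ 0.    0.04 -0.02] roll -0.0002 yaw0 1.8428 pos [539.26 -11.48  28.26] rot [3.14 0.   1.84]
11.25
[539.261 -11.479  28.259] [3.138 0.002 1.843] [-1.932 -1.752 13.67 ] [-0.301  0.512 -0.058] 0.002311367157812775 5.960828351744567 11.25
```

Call:
step_arm(increments=[{"slide": [0,-0.008,0],"roll": 0},{"slide": [0,-0.02,0],"roll": 0},{"slide": [0,-0.032,0],"roll": 0},{"slide": [0,-0.042,0],"roll": 0},{"slide": [0,-0.049,0],"roll": 0}])

```text
t: 11.88
eef_pos: [493.3, -24.6, 28.3]
tcp_rot: [3.136, 0.002, 1.843]
ft_force: [3.5, 1.2, 12.4]
opening: 0.001
grip_force: 6.4
```

Call:
step_arm(increments=[{"slide": [0,-0.002,0],"roll": 0},{"slide": [0,-0.005,0],"roll": 0},{"slide": [0,-0.005,0],"roll": 0}])

```text
t: 12.25
eef_pos: [488.6, -26.0, 28.2]
tcp_rot: [3.137, 0.002, 1.843]
ft_force: [3.3, -0.9, 14.3]
opening: 0.003
grip_force: 7.2
```

```bash
python3 m2.py w7.png; python3 st.py
```

```text
gauge 16557 27.717407371256655 ((-53.2603759765625, 9.543821334838867), (160.07296752929688, 43.79697799682617), 0.39688780903816223)
fence y [33.92 45.02 55.39]
roller 882 ((26.084217071533203, -44.77431106567383), 14.207056999206543)
shift m [ 0.    0.09 -0.02] roll -0.0002 yaw0 1.8428 pos [488.66 -25.99  28.27] rot [3.14 0.   1.84]
12.3
[488.66  -25.985  28.271] [3.137 0.002 1.843] [ 2.027 -0.621 15.156] [-0.08  -0.445  0.024] 0.003246412751369656 7.2615195490652695 12.3
```

Gauge is at jig x = -53.3, against the lip. I'll lift straight up, then check.

Call:
step_arm(increments=[{"slide": [0,0,-0.01],"roll": 0},{"slide": [0,0,-0.05],"roll": 0},{"slide": [0,0,-0.1],"roll": 0},{"slide": [0,0,-0.15],"roll": 0},{"slide": [0,0,-0.15],"roll": 0}])

```text
t: 12.92
eef_pos: [487.7, -25.8, 180.3]
tcp_rot: [3.136, 0.003, 1.843]
ft_force: [0.3, -0.1, 0.0]
opening: 0.001
grip_force: 0.0
```

Call:
step_arm(increments=[{"slide": [-0.03,0,0],"roll": 0},{"slide": [-0.03,0,0],"roll": 0},{"slide": [-0.03,0,0],"roll": 0}])

```text
t: 13.3
eef_pos: [494.1, -54.2, 176.2]
tcp_rot: [-3.14, -0.001, 1.842]
ft_force: [0.1, -0.2, 0.8]
opening: 0.005
grip_force: 0.0
```

```bash
python3 m2.py w8.png; python3 st.py
```

```text
gauge 7428 27.721144358456826 ((-53.399314880371094, 9.29359245300293), (159.52049255371094, 43.4766845703125), 0.5725566148757935)
fence y [33.9  44.55 54.84]
roller 2179 ((48.626285552978516, -43.64101791381836), 32.61903762817383)
bar ((38.40306854248047, -68.24188995361328), (13.967637062072754, 72.52102661132812), 8.193657875061035)
shift m [0.03 0.1  0.13] roll -0.0002 yaw0 1.8428 pos [494.14 -54.03 176.33] rot [-3.14 -0.    1.84]
13.35
[494.143 -54.032 176.33 ] [-3.14  -0.001  1.843] [-1.171  0.103 -0.277] [-0.077  0.062 -0.053] 0.007389738986546833 0.0 13.35
```

View pics/w8.png

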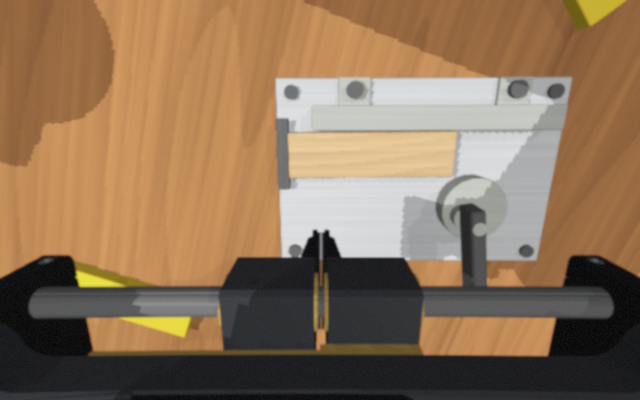

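The gauge lies flat against the lip at (288,152). The bar, at (473,245), has not moved, at 8.2° versus 8.0° before. The arm is clear, so I'll hand in.

```bash
python3 -c "
from h import *
print(env.job_done())"
```

```text
the job is handed in; nothing more can be done
None
```

I handed the job in with the roller set to about 0.5–1 mm of play (roller axis about 76.5–77 mm from the fence) and the gauge flat against the front lip (jig x about -53 mm); the arm stayed well away from the jar, tape roll and hammer, and the hand-in gave no verdict.

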